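# Unload the pass box behind a proven-shut inner door

### The arm

A 6-joint arm with a two-finger parallel gripper is mounted at the origin on the work surface. World frame = base frame: x ahead of the robot, y to its left, z up, the work surface at z = 0. Lengths are in m, angles in rad, forces in N, time in s.
With the tool pointing down it reaches from about 0.35 to 0.925 m from the base axis. Payload 6.4 kg.
Tool frame: the origin (TCP) lies between the finger pads; the fingertips stand tips_ahead ahead of it and the grasp point (between the pads) lies 8 mm behind it (tips_ahead is the distance from the TCP to the fingertips, in m); z points along the fingers, y is the line along which they close (so a half turn about z gives the same grasp; the last joint's range is limited). The gripper opens to 94 mm and grips with 3 to 60 N. Pads are 16 mm wide; open, the fingers measure 119 mm over their backs; the gripper's body (75 mm by 177 mm) begins 78 mm behind the grasp point.
Start: joints at [-1.383, 0.245, 1.558, -0, 1.339, -0.174], TCP at [0.23, -0.608, 0.216] pointing down, gripper open.
Joint ranges: [-3.13, 3.13], [-1.02, 2.26], [0.13, 2.54], [-0.95, 4.09], [0.21, 2.88], [-2.74, 2.74]. Speed limits (rad/s): [2.57, 2.57, 3.14, 3.14, 3.14, 3.14].

### API

Orientations are given as a 3x3 rotation matrix whose columns are the frame's x, y, z axes.
In Python, from workcell import get_obs, snapshot, calibration, job_done, tips_ahead gives the robot as it stands.
- The arm moves only by the tool arm_command, never from a script. Its argument "deltas" is a list of rows, each a list of 3 entries, a list of its own where there are three numbers: the shift along the tool's x, y, z scaled (see below), then the turn, a rotation vector about the tool's x, y, z scaled (see below), then the opening, from 0 (shut) to 1 (fully open). In form: [[[tx, ty, tz], [ax, ay, az], claw], ...]. A call has 1 to 20 rows; each row is the pose to reach, as a shift and turn from the pose commanded when the call began, along the tool's axes at that moment; what a row does not reach only later rows make up. The controller multiplies each number of a shift by 0.15 m and each number of a turn by 90 degrees. A row lasts 1/8 s, in which the tool goes at most 62.5 mm and 10.7 degrees, less where a joint would pass 70% of its speed; a pose out of reach is approached as far as the arm can. A call with a number of a shift or a turn outside -1 to 1 is refused whole. A call with a gripper value outside its range is refused whole. The fingers move at their own pace and stop on an object; "grip_force" is the grip in N (left out, the last holds). Time passes only in rows, so rows that repeat a pose let the fingers close. It gives the time, the measured TCP pose, the force, the opening and the grip force at its end, in the units of the state.
- get_obs(): the state, without advancing time (a new reading comes with each control period).
- snapshot(name): name is "side" or "top" or "wrist"; returns the picture (400x640x3 uint8, red, green, blue); there is no depth.
- calibration(name): a dict with "fx", "fy", "cx", "cy" (pixels), "R" (3x3) and "t" (3): a world point X has camera coordinates R X + t. Camera axes: x right, y down, z forward; pixel columns grow to the right and rows downward; lengths in m; the calibration is good to about 2 mm. A picture is of the moment at which its call begins: read the wrist's pose just before it. calibration takes no time and is no camera call; for the wrist camera it gives the pose at the moment of the call.
- job_done(): hands the job in; it is judged then, once.
The state is a dict: "clock": time; "q": joint angles; "dq": joint speeds; "joint_torque": joint torques, N m; "position": TCP position; "tcp_rot": TCP orientation; "force": force on the tool from outside, world axes, zero at the start; "moment": the same for the moment, N m; "finger_gap": finger opening in m; "grip_force": force on a finger pad.
Only numpy, scipy, OpenCV 4.12 (cv2) and the standard library are available. Lean on these libraries where they do the work, as an engineer would, in place of code of your own. Each camera call takes 0.05 s, during which the arm holds its last target. There are 200 camera calls.

### The job

Before opening the pass box, prove by touch that its inner door is shut: push the inner door's knob in its closing direction until it stops against firm resistance, and keep a firm but gentle push on it for a good second (the door may have been left ajar, and where its knob stands does not tell). Only then slide the outer hatch fully open and leave it open, without touching the inner door's knob again. Take the hub flange out of the chamber and set it down flat and centred on the thin white disc in the free place of the pallet, leaving the two flanges already there undisturbed.

Things in the scene. Friction and masses are not known exactly. Their poses are not given: they have to be found in the camera images.
- passbox: grey metal pass box, fixed. Origin: at table height under its chamber's centre; z up, x from the chamber to the tunnel hood and dark gauge housing, y along the hatch's rails (they end at y = 250 mm). Chamber 170 x 170 mm outside, 150 x 150 inside, floor at z = 112 mm, rim at 158 mm. The housing begins at x = 180 mm and is 190 mm tall
- inner_slot (a point): middle of the slot for the inner door's knob, on top of the tunnel hood (passbox x 125, z 160 mm; axes as passbox). The hood hides the inner door, spans passbox x 85 to 175, y -95 to 95 mm and is 158 mm tall
- inner_knob: black knob of the inner door, a block 34 (x) x 16 (y) x 42 (z) mm over the slot; origin at its centre, passbox z = 187 mm; axes as passbox. Push it towards passbox -y to close the door. The door was left 0 to 45 mm open and drags with about 2.5 N wherever it moves. Shut, it stops dead, and only the knob then gives way on a spring, 1 mm per newton, 18 mm at most
- door_rod (a point): mean place of the unpressed knob when the door is shut (passbox x 125, y -50 mm, on the hood's slot). The knob is clamped on the hidden rod up to 15 mm either side of this, differently each time, so its position does not tell if the door is shut. A firm check is about 9 N, surely over 6 N, held a second; over 25 N is rough. Let go, the knob springs back and the door stays shut
- hatch (a joint): outer hatch, an aluminium plate 166 x 166 x 8 mm over the chamber: 0 = closed, 0.160 m = fully open, sliding along passbox +y. Drags with about 2 N and stays where it is left
- hatch_handle (a point): point on the hatch's upright black bar handle, 10 mm above its middle and 19 mm below its top; the bar is 70 (passbox x) x 14 (y) x 45 mm tall and stands on the hatch's top face, which is 26 mm below this point. Axes as the passbox; with the hatch closed this point is over the chamber's centre at passbox z = 193 mm
- part_center (a point): centre (half-way up, 21 mm above its foot) of the flange to unload, a steel hub flange: a 70 mm disc 12 mm thick with a 36 mm diameter boss 30 mm tall on top (42 mm in all, 0.4 to 0.6 kg). It stands boss up on the chamber floor under the hatch, the boss's top 4 mm below the rim
- seat_top (a point): centre of the top face of the thin white plastic disc (60 mm diameter, 4 mm thick, fixed) that marks the pallet's free place; its top is 22 mm above the table
- pallet: plywood board 140 (x) x 330 (y) x 18 mm, fixed on the table; origin under its centre, z up. Three places in a row at y = -100, 0 and +100 mm, any of which can be the free one. Eight fixed white pegs, 14 mm diameter, rise 35 mm above the board at x = -42 and +42 mm, y = -150, -50, 50 and 150 mm, between the places
- flange_a: a standing bystander on the pallet, the same kind of steel hub flange: a 70 mm disc 12 mm thick with a 36 mm diameter boss 30 mm tall on top (42 mm in all, 0.4 to 0.6 kg); origin under its foot
- flange_b: the other bystander on the pallet, the same as flange_a

How it is judged:
By the outcome, as a careful person would: the job done as asked, in the order asked, and still so for the second after the job is handed in, with the robot touching nothing.
It also fails if it takes over 67 s, if anything falls off the work surface, if the arm or the gripper's body presses on something with over 40 N, if the wrist force passes 120 N, or if a joint passes its speed limit or range.

## Working session

There is one attempt and no reset: what is moved stays moved. The work goes in short steps, Python scripts to look and compute and a tool call to move; the robot and the scene stay as the last step left them, time stands still between calls to the robot, and variables do not carry over. Pictures are saved under pics/ and viewed, at most 12 in all, crops included, and the job is handed in when it is done.

Besides the shell and the picture viewer there is one more tool, called by a JSON object that holds its "fn" and its "kwargs". arm_command: Moves the arm, as the interface text tells. Its arguments: {"type":"object","properties":{"deltas":{"type":"array","items":{"type":"array"}},"grip_force":{"type":"number"}},"required":["deltas"]}

```bash
ls; mkdir -p pics; python3 - <<'E'
from workcell import *
import cv2
o=get_obs(); print(o, tips_ahead if not callable(tips_ahead) else tips_ahead())
for n in ("top","side"):
    cv2.imwrite(f"pics/{n}0.png",snapshot(n)[:,:,::-1]); print(n,calibration(n))
E
```

```text
pics
{'clock': 0.0, 'q': array([-1.38309841e+00,  2.45805953e-01,  1.55899628e+00, -1.43533099e-05,
        1.33871486e+00, -1.74087378e-01]), 'dq': array([-7.19909520e-04,  2.85794420e-05,  7.27704700e-04,  1.06347493e-04,
       -4.35295251e-04, -1.09170683e-03]), 'joint_torque': array([-8.77549382e-05, -4.15818036e+01, -3.14614427e+01,  6.84884191e-02,
        3.31675750e-02, -1.26577529e-04]), 'position': array([ 0.22996338, -0.60733936,  0.21536008]), 'tcp_rot': array([[ 9.35265304e-01,  3.53947273e-01, -3.72820598e-04],
       [ 3.53947325e-01, -9.35263453e-01,  1.88804013e-03],
       [ 3.19581176e-04, -1.89777728e-03, -9.99998148e-01]]), 'force': array([ 0.82852053,  0.27145883, -0.01802234]), 'moment': array([ 0.04814374, -0.0251202 , -0.03815528]), 'grip_force': 0.0, 'finger_gap': 0.09433241606544071} 0.011
top {'fx': 435.55476106704003, 'fy': 435.55476106704003, 'cx': 314.76956593943356, 'cy': 197.74252272122956, 'R': array([[ 0.02250104, -0.99974486, -0.00198052],
       [-0.99564826, -0.02222955, -0.09050075],
       [ 0.09043363,  0.00400826, -0.99589442]]), 't': array([-0.1095905 ,  0.55913792,  0.87694956])}
side {'fx': 410.09120428462245, 'fy': 410.09120428462245, 'cx': 319.039548161754, 'cy': 199.96113338761526, 'R': array([[ 0.99731799, -0.07280286, -0.00752171],
       [-0.05235422, -0.63780462, -0.76841675],
       [ 0.05114556,  0.76674964, -0.63990556]]), 't': array([-0.55595976,  0.06421501,  1.02694791])}
```

View pics/top0.png

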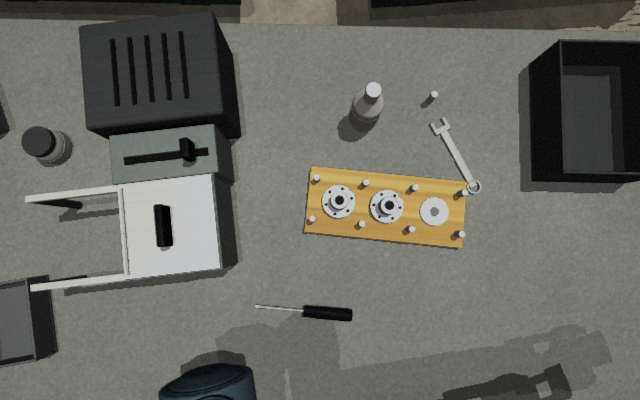

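View pics/side0.png

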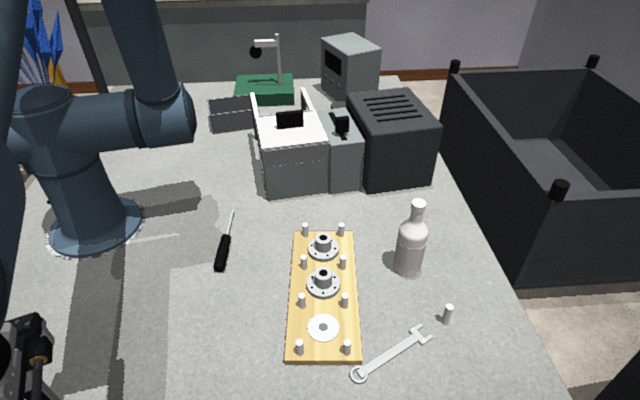

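The top view shows the pass box at left: handle (163,225), knob (187,149), slot from 125 to 207. The pallet's free disc is at (434,211) and its flanges at (338,201) and (387,206). The side view agrees.

```bash
cat > h.py <<'E'
from workcell import *
import numpy as np, cv2
def back(n,uv,z,c=None):
    c=c or calibration(n); uv=np.atleast_2d(uv).astype(float)
    d=np.c_[(uv[:,0]-c['cx'])/c['fx'],(uv[:,1]-c['cy'])/c['fy'],np.ones(len(uv))]@c['R']
    o=-c['R'].T@c['t']
    return o+d*((z-o[2])/d[:,2])[:,None]
def proj(n,X,c=None):
    c=c or calibration(n); p=np.atleast_2d(X)@c['R'].T+c['t']
    return np.c_[p[:,0]/p[:,2]*c['fx']+c['cx'],p[:,1]/p[:,2]*c['fy']+c['cy']]
E
python3 - <<'E'
from h import *
im=cv2.imread('pics/top0.png')
cv2.imwrite('pics/c1.png',cv2.resize(im[110:300,20:250],None,fx=3,fy=3,interpolation=cv2.INTER_CUBIC))
cv2.imwrite('pics/c2.png',cv2.resize(im[150:260,295:480],None,fx=4,fy=4,interpolation=cv2.INTER_CUBIC))
E
```

```text
(no output)
```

View pics/c1.png

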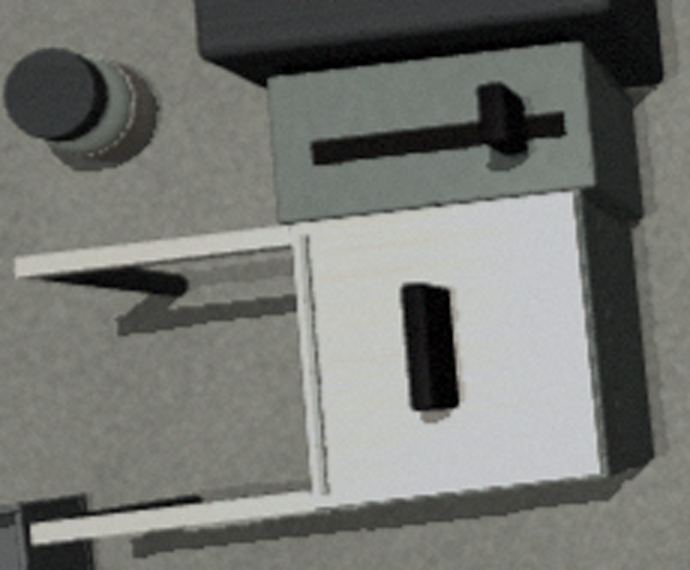

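View pics/c2.png

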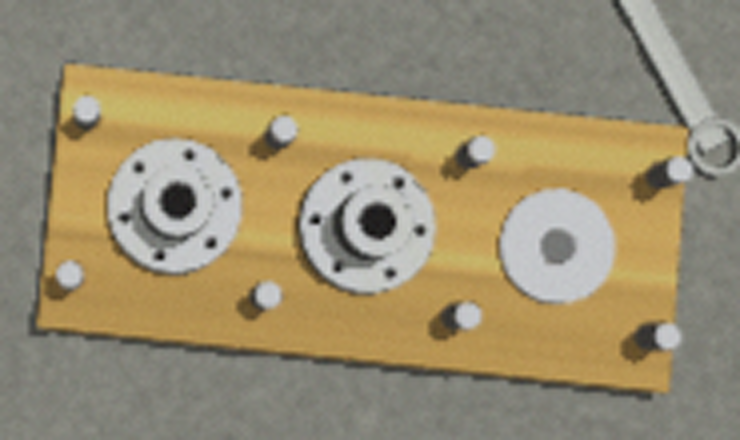

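Crop 1 shows the hood corners at (268,78), (583,42) and (279,222), the hatch's right edge from (578,192) to (607,475), and the knob's top-left block near (490,105). Crop 2 shows the free disc centred at (557,246) and the pegs clearly.

```bash
cat > fit.py <<'E'
from h import *
from scipy.optimize import least_squares
c=calibration('top')
def T(p,X): 
    a=p[2]; R=np.array([[np.cos(a),-np.sin(a),0],[np.sin(a),np.cos(a),0],[0,0,1]]); return np.atleast_2d(X)@R.T+[p[0],p[1],0]
X=np.array([[175,95,158],[175,-95,158],[85,95,158],[83,-83,167],[-83,-83,167],[35,7,212],[-35,7,212]])/1e3
uv=np.array([[268,78],[583,42],[279,222],[578,192],[607,475],[403,285],[412,408]])/3+[20,110]
r=least_squares(lambda p:(proj('top',T(p,X),c)-uv).ravel(),[.6,.3,0.]); print('passbox',r.x,np.round(r.fun.reshape(-1,2),1).tolist())
pb=r.x
X2=np.array([[x,y,53] for y in (150,50,-50,-150) for x in (42,-42)])/1e3
uv2=np.array([[87,109],[69,274],[284,129],[267,295],[481,149],[467,316],[680,169],[667,335]])/4+[295,150]
r=least_squares(lambda p:(proj('top',T(p,X2),c)-uv2).ravel(),[.5,-.1,0.]); print('pallet',r.x,np.round(r.fun.reshape(-1,2),1).tolist())
print('seat via disc',back('top',np.array([557,246])/4+[295,150],.022), 'via pallet',T(r.x,[0,-.1,.022]))
k=back('top',np.array([[478,90],[505,84]])/3+[20,110],.208)
a=pb[2];print('knob far edge in pb',((k-[pb[0],pb[1],0])[:,:2]@np.array([[np.cos(a),-np.sin(a)],[np.sin(a),np.cos(a)]])))
im=cv2.imread('pics/side0.png')
def draw(P,s=.007):
    for q in proj('side',P): cv2.circle(im,tuple(np.round(q*8).astype(int)),8,(0,0,255),-1,shift=3)
draw(T(pb,X));draw(T(r.x,X2));draw(T(r.x,[0,-.1,.022]));draw(T(pb,[.125,-.02,.208]))
cv2.imwrite('pics/s1.png',cv2.resize(im[80:380,200:460],None,fx=2,fy=2,interpolation=cv2.INTER_CUBIC))
E
python3 fit.py
```

```text
passbox [0.49346466 0.1536377  0.14215246] [[0.1, -0.6], [0.7, -1.1], [0.3, 1.0], [-0.5, -0.6], [-0.6, 0.0], [-0.4, -0.3], [0.4, 1.4]]
pallet [ 0.54684056 -0.24565283 -0.08023459] [[-0.3, -0.1], [-0.1, 0.1], [-0.2, -0.1], [0.2, -0.0], [0.1, -0.0], [0.1, -0.1], [0.0, 0.0], [0.2, 0.3]]
seat via disc [[ 0.53866094 -0.34513775  0.022     ]] via pallet [[ 0.5388257  -0.34533112  0.022     ]]
knob far edge in pb [[ 0.13852011 -0.04299654]
 [ 0.14010184 -0.05825483]]
```

View pics/s1.png

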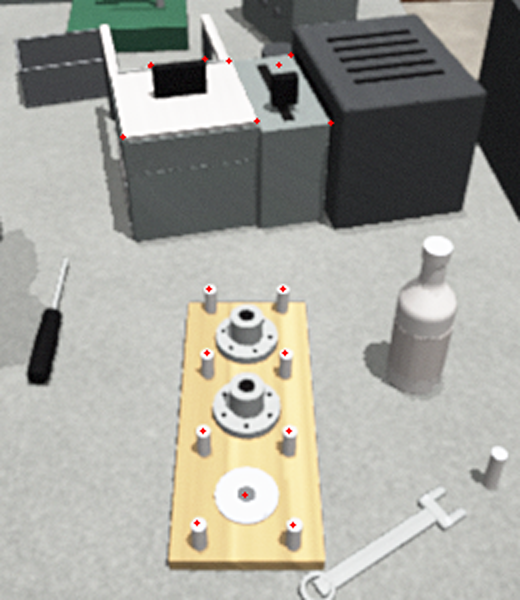

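The projected points (red) land on the box corners, knob, pegs and disc in the side view, so the poses check out. The knob is near passbox y = -50 mm. I'm moving to its +y side now, with the gripper closed.

{"fn": "arm_command", "kwargs": {"deltas": [[[0.3, -0.3, -0.3], [0, 0, 0.07], 0], [[0.6, -0.6, -0.6], [0, 0, 0.14], 0], [[1, -1, -0.6], [0, 0, 0.14], 0], [[1, -1, -0.6], [0, 0, 0.14], 0], [[1, -1, -0.6], [0, 0, 0.14], 0]], "grip_force": 20}}

```text
clock: 0.72
position: [0.3185, -0.4126, 0.3072]
tcp_rot: [[0.989, 0.145, 0.001], [0.145, -0.989, -0.001], [0.001, 0.002, -1.0]]
force: [-0.1, -0.2, -0.8]
finger_gap: 0.0476
grip_force: 0.0
```

{"fn": "arm_command", "kwargs": {"deltas": [[[0.3, -0.3, 0], [0, 0, 0], 0], [[0.6, -0.6, 0], [0, 0, 0], 0], [[1, -1, 0], [0, 0, 0], 0], [[1, -1, 0], [0, 0, 0], 0]]}}

```text
clock: 1.23
position: [0.4456, -0.2434, 0.3057]
tcp_rot: [[0.99, 0.144, -0.001], [0.144, -0.99, 0.001], [-0.001, -0.001, -1.0]]
force: [0.4, -0.4, -1.0]
finger_gap: 0.0072
grip_force: 0.0
```

{"fn": "arm_command", "kwargs": {"deltas": [[[0.3, -0.3, 0], [0, 0, 0], 0], [[0.6, -0.6, 0], [0, 0, 0], 0], [[1, -1, 0], [0, 0, 0], 0], [[1, -1, 0], [0, 0, 0], 0]]}}

```text
clock: 1.72
position: [0.5732, -0.0736, 0.3052]
tcp_rot: [[0.99, 0.144, -0.002], [0.144, -0.99, 0.0], [-0.001, -0.001, -1.0]]
force: [-0.7, -0.3, 0.1]
finger_gap: 0.0008
grip_force: 0.0
```

```bash
cat >> h.py <<'E'
PB=(.4935,.1536,.142)
def W(x,y,z=0):
    c,s=np.cos(PB[2]),np.sin(PB[2]); return np.array([PB[0]+c*x-s*y,PB[1]+s*x+c*y,z])
def go(P,yaw=None,yerr=None):
    o=get_obs(); R=o['tcp_rot']; d=R.T@(np.array(P)-o['position'])/.15
    y=np.arctan2(R[1,0],R[0,0]); print('clock',o['clock'],'pos',o['position'].round(4),'q6',o['q'].round(2),'F',o['force'].round(1),'gap',round(o['finger_gap'],4))
    print('delta',d.round(3),'yaw',y.round(4),'turn',None if yaw is None else round((y-yaw)/(np.pi/2),4),'R33',R[:,2].round(4))
E
python3 -c "
from h import *
go(W(.125,-.005,.3),.142)"
```

```text
clock 1.725 pos [ 0.5732 -0.0736  0.3052] q6 [-0.32  0.02  1.65 -0.    1.48  1.1 ] F [-0.7 -0.3  0.1] gap 0.0008
delta [ 0.525 -1.54   0.035] yaw 0.1441 turn 0.0013 R33 [-1.5e-03  4.0e-04 -1.0e+00]
```

{"fn": "arm_command", "kwargs": {"deltas": [[[0.1, -0.4, 0], [0, 0, 0], 0], [[0.3, -0.8, 0], [0, 0, 0], 0], [[0.5, -1, 0], [0, 0, 0], 0], [[0.52, -1, 0], [0, 0, 0], 0]]}}

```text
clock: 2.22
position: [0.6288, 0.0857, 0.3048]
tcp_rot: [[0.99, 0.144, -0.002], [0.144, -0.99, -0.0], [-0.002, -0.0, -1.0]]
force: [0.5, 0.0, 0.4]
finger_gap: 0.0003
grip_force: 0.0
```

{"fn": "arm_command", "kwargs": {"deltas": [[[0, -0.3, 0], [0, 0, 0], 0], [[0, -0.54, 0.03], [0, 0, 0], 0], [[0, -0.54, 0.03], [0, 0, 0], 0], [[0, -0.54, 0.03], [0, 0, 0], 0]]}}

```text
clock: 2.72
position: [0.6167, 0.1627, 0.3017]
tcp_rot: [[0.99, 0.14, -0.0], [0.14, -0.99, -0.001], [-0.0, 0.001, -1.0]]
force: [-0.1, 0.2, 0.7]
finger_gap: 0.0006
grip_force: 0.0
```

```bash
python3 -c "
from h import *
go(W(.125,-.005,.189),.142)
cv2.imwrite('pics/w1.png',snapshot('wrist')[:,:,::-1])
cv2.imwrite('pics/t1.png',snapshot('top')[100:300,20:300,::-1])"
```

```text
clock 2.725 pos [0.6167 0.1627 0.3017] q6 [ 0.08  0.16  1.5  -0.    1.48  1.51] F [-0.1  0.2  0.7] gap 0.0006
delta [ 0.012 -0.023  0.751] yaw 0.1402 turn -0.0011 R33 [-4.e-04 -8.e-04 -1.e+00]
```

View pics/w1.png

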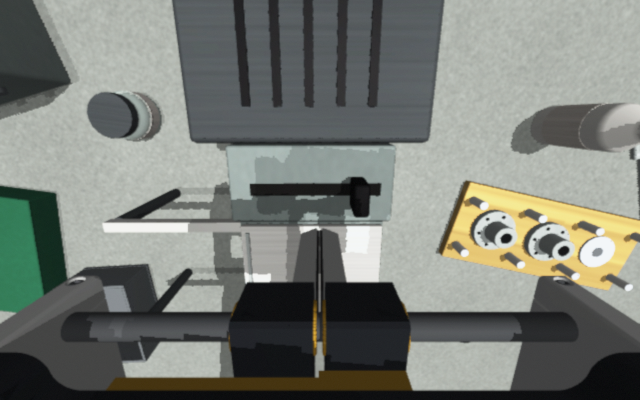

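The wrist view shows the knob at (360,195), to the right of the closed fingers, and the slot is clear below them. I'm lowering, then feeling for the knob.

{"fn": "arm_command", "kwargs": {"deltas": [[[0.01, 0, 0.3], [0, 0, 0], 0], [[0.01, 0, 0.6], [0, 0, 0], 0], [[0.01, 0, 0.75], [0, 0, 0], 0], [[0.01, 0, 0.75], [0, 0, 0], 0], [[0.01, 0, 0.75], [0, 0, 0], 0]]}}

```text
clock: 3.45
position: [0.6189, 0.1642, 0.1911]
tcp_rot: [[0.99, 0.141, 0.002], [0.141, -0.99, 0.0], [0.002, 0.0, -1.0]]
force: [-0.5, -0.2, 0.2]
finger_gap: 0.001
grip_force: 0.0
```

{"fn": "arm_command", "kwargs": {"deltas": [[[0, 0.03, 0], [0, 0, 0], 0], [[0, 0.06, 0], [0, 0, 0], 0], [[0, 0.09, 0], [0, 0, 0], 0], [[0, 0.11, 0], [0, 0, 0], 0], [[0, 0.13, 0], [0, 0, 0], 0], [[0, 0.14, 0], [0, 0, 0], 0], [[0, 0.15, 0], [0, 0, 0], 0], [[0, 0.16, 0], [0, 0, 0], 0]]}}

```text
clock: 4.45
position: [0.6212, 0.1411, 0.1894]
tcp_rot: [[0.99, 0.142, -0.0], [0.142, -0.99, 0.0], [-0.0, -0.0, -1.0]]
force: [0.8, 1.1, 0.4]
finger_gap: 0.0007
grip_force: 0.3
```

```bash
cat >> h.py <<'E'
def st():
    o=get_obs(); c,s=np.cos(PB[2]),np.sin(PB[2]); d=o['position']-[PB[0],PB[1],0]; f=o['force']
    print(round(o['clock'],2),'pb mm',(1e3*np.array([c*d[0]+s*d[1],-s*d[0]+c*d[1],d[2]])).round(1),'F pb',np.round([c*f[0]+s*f[1],-s*f[0]+c*f[1],f[2]],2),'gap',round(o['finger_gap'],4),'grip',o['grip_force'])
E
python3 -c "
from h import *
st()"
```

```text
4.45 pb mm [124.7 -30.5 189.4] F pb [0.91 1.   0.44] gap 0.0007 grip 0.2894863486289978
```

{"fn": "arm_command", "kwargs": {"deltas": [[[0, 0.01, 0], [0, 0, 0], 0], [[0, 0.02, 0], [0, 0, 0], 0], [[0, 0.03, 0], [0, 0, 0], 0], [[0, 0.03, 0], [0, 0, 0], 0]]}}

```text
clock: 4.95
position: [0.6219, 0.1366, 0.1894]
tcp_rot: [[0.99, 0.141, -0.0], [0.141, -0.99, 0.0], [-0.0, -0.0, -1.0]]
force: [-0.3, 2.7, -1.1]
finger_gap: 0.0005
grip_force: 1.2
```

{"fn": "arm_command", "kwargs": {"deltas": [[[0, 0.01, 0], [0, 0, 0], 0], [[0, 0.02, 0], [0, 0, 0], 0], [[0, 0.02, 0], [0, 0, 0], 0]]}}

```text
clock: 5.32
position: [0.6223, 0.1338, 0.1894]
tcp_rot: [[0.99, 0.141, -0.0], [0.141, -0.99, 0.001], [-0.0, -0.001, -1.0]]
force: [-0.0, 4.0, -1.2]
finger_gap: 0.0004
grip_force: 1.9
```

{"fn": "arm_command", "kwargs": {"deltas": [[[0, 0.01, 0], [0, 0, 0], 0], [[0, 0.02, 0], [0, 0, 0], 0], [[0, 0.02, 0], [0, 0, 0], 0]]}}

```text
clock: 5.7
position: [0.6226, 0.1313, 0.1893]
tcp_rot: [[0.99, 0.141, -0.0], [0.141, -0.99, 0.002], [-0.0, -0.002, -1.0]]
force: [0.1, 5.0, -0.6]
finger_gap: 0.0007
grip_force: 3.0
```

```bash
python3 -c "
from h import *
st()"
```

```text
5.7 pb mm [124.6 -40.4 189.3] F pb [ 0.83  4.98 -0.61] gap 0.0007 grip 3.0334123224020004
```

{"fn": "arm_command", "kwargs": {"deltas": [[[0, 0.01, 0], [0, 0, 0], 0], [[0, 0.02, 0], [0, 0, 0], 0], [[0, 0.02, 0], [0, 0, 0], 0]]}}

```text
clock: 6.08
position: [0.6229, 0.129, 0.1893]
tcp_rot: [[0.99, 0.141, -0.001], [0.141, -0.99, 0.003], [-0.0, -0.003, -1.0]]
force: [-0.1, 8.3, -2.1]
finger_gap: 0.0007
grip_force: 4.1
```

{"fn": "arm_command", "kwargs": {"deltas": [[[0, 0.01, 0], [0, 0, 0], 0], [[0, 0.01, 0], [0, 0, 0], 0]]}}

```text
clock: 6.32
position: [0.623, 0.1279, 0.1892]
tcp_rot: [[0.99, 0.142, -0.001], [0.142, -0.99, 0.004], [-0.0, -0.004, -1.0]]
force: [-0.3, 9.3, -2.4]
finger_gap: 0.0003
grip_force: 4.6
```

```bash
python3 -c "
from h import *
st()
snapshot('top');st();snapshot('top');st()"
```

```text
6.33 pb mm [124.6 -43.8 189.2] F pb [ 1.    9.21 -2.43] gap 0.0003 grip 4.621437191963196
6.38 pb mm [124.6 -43.8 189.2] F pb [ 1.2   8.43 -1.55] gap 0.0005 grip 4.606267064809799
6.42 pb mm [124.6 -43.7 189.2] F pb [ 0.73  9.22 -1.39] gap 0.0004 grip 4.598542302846909
```

About 9 N, rising steadily with travel and not sliding, so the door is against its stop. I'm holding for 1.6 s, then backing off.

{"fn": "arm_command", "kwargs": {"deltas": [[[0, 0, 0], [0, 0, 0], 0], [[0, 0, 0], [0, 0, 0], 0], [[0, 0, 0], [0, 0, 0], 0], [[0, 0, 0], [0, 0, 0], 0], [[0, 0, 0], [0, 0, 0], 0], [[0, 0, 0], [0, 0, 0], 0], [[0, 0, 0], [0, 0, 0], 0], [[0, 0, 0], [0, 0, 0], 0], [[0, 0, 0], [0, 0, 0], 0], [[0, 0, 0], [0, 0, 0], 0], [[0, 0, 0], [0, 0, 0], 0], [[0, 0, 0], [0, 0, 0], 0], [[0, 0, 0], [0, 0, 0], 0]]}}

```text
clock: 8.05
position: [0.623, 0.128, 0.1892]
tcp_rot: [[0.99, 0.142, -0.001], [0.142, -0.99, 0.004], [-0.0, -0.004, -1.0]]
force: [-0.2, 9.4, -1.3]
finger_gap: 0.0002
grip_force: 4.6
```

{"fn": "arm_command", "kwargs": {"deltas": [[[0, -0.05, 0], [0, 0, 0], 0], [[0, -0.15, 0], [0, 0, 0], 0], [[0, -0.3, 0], [0, 0, 0], 0], [[0, -0.3, -0.4], [0, 0, 0], 0.3], [[0, -0.3, -0.5], [0, 0, 0], 0.5], [[0, -0.3, -0.5], [0, 0, 0], 0.5]]}}

```text
clock: 8.8
position: [0.6177, 0.1712, 0.2661]
tcp_rot: [[0.99, 0.142, 0.003], [0.142, -0.99, -0.0], [0.003, 0.001, -1.0]]
force: [-1.1, -1.0, -0.2]
finger_gap: 0.0269
grip_force: 0.0
```

```bash
python3 -c "
from h import *
st(); go(W(0,0,.201),.142)
cv2.imwrite('pics/t2.png',cv2.resize(snapshot('top')[110:300,20:250,::-1],None,fx=3,fy=3))"
```

```text
8.8 pb mm [ 1.255e+02 -2.000e-01  2.661e+02] F pb [-1.28 -0.83 -0.16] gap 0.0269 grip 0.0
clock 8.8 pos [0.6177 0.1712 0.2661] q6 [ 0.09  0.19  1.54 -0.    1.42  1.52] F [-1.1 -1.  -0.2] gap 0.0269
delta [-0.838 -0.002  0.431] yaw 0.1422 turn 0.0002 R33 [ 3.3e-03 -1.0e-04 -1.0e+00]
```

{"fn": "arm_command", "kwargs": {"deltas": [[[-0.35, 0, 0], [0, 0, 0], 0.5], [[-0.7, 0, 0], [0, 0, 0], 0.5], [[-0.84, 0, 0], [0, 0, 0], 0.5], [[-0.84, 0, 0.1], [0, 0, 0], 0.5], [[-0.84, 0, 0.35], [0, 0, 0], 0.5], [[-0.84, 0, 0.53], [0, 0, 0], 0.5], [[-0.84, 0, 0.53], [0, 0, 0], 0.5]]}}

```text
clock: 9.72
position: [0.491, 0.1526, 0.1815]
tcp_rot: [[0.99, 0.141, -0.006], [0.141, -0.99, -0.001], [-0.006, -0.0, -1.0]]
force: [1.4, -0.0, 0.3]
finger_gap: 0.0466
grip_force: 0.0
```

{"fn": "arm_command", "kwargs": {"deltas": [[[0, 0, 0], [0, 0, 0], 0], [[0, 0, 0], [0, 0, 0], 0], [[0, 0, 0], [0, 0, 0], 0], [[0, 0, 0], [0, 0, 0], 0], [[0, 0, 0], [0, 0, 0], 0]], "grip_force": 20}}

```text
clock: 10.35
position: [0.4924, 0.1547, 0.1856]
tcp_rot: [[0.99, 0.142, 0.001], [0.141, -0.99, 0.004], [0.002, -0.004, -1.0]]
force: [-0.7, 7.9, 0.1]
finger_gap: 0.0138
grip_force: 20.0
```

```bash
python3 -c "
from h import *
st()"
```

```text
10.35 pb mm [ -0.9   1.3 185.6] F pb [0.47 7.95 0.1 ] gap 0.0138 grip 19.996534287929535
```

{"fn": "arm_command", "kwargs": {"deltas": [[[0, -0.05, 0], [0, 0, 0], 0], [[0, -0.15, 0], [0, 0, 0], 0], [[0, -0.3, 0], [0, 0, 0], 0], [[0, -0.45, 0], [0, 0, 0], 0], [[0, -0.6, 0], [0, 0, 0], 0], [[0, -0.75, 0], [0, 0, 0], 0], [[0, -0.9, 0], [0, 0, 0], 0], [[0, -1, 0], [0, 0, 0], 0], [[0, -1, 0], [0, 0, 0], 0]]}}

```text
clock: 11.48
position: [0.4712, 0.3029, 0.1855]
tcp_rot: [[0.99, 0.143, 0.001], [0.143, -0.99, 0.002], [0.002, -0.001, -1.0]]
force: [1.5, 2.6, 2.6]
finger_gap: 0.014
grip_force: 20.0
```

{"fn": "arm_command", "kwargs": {"deltas": [[[0, -0.03, 0], [0, 0, 0], 0], [[0, -0.06, 0], [0, 0, 0], 0], [[0, -0.08, 0], [0, 0, 0], 0], [[0, -0.1, 0], [0, 0, 0], 0], [[0, -0.1, 0], [0, 0, 0], 0]]}}

```text
clock: 12.1
position: [0.4697, 0.3132, 0.1855]
tcp_rot: [[0.99, 0.141, 0.0], [0.141, -0.99, -0.007], [-0.0, 0.007, -1.0]]
force: [2.5, -13.6, 7.2]
finger_gap: 0.0141
grip_force: 20.0
```

```bash
python3 -c "
from h import *
st()"
```

```text
12.1 pb mm [ -0.9 161.3 185.5] F pb [  0.54 -13.8    7.22] gap 0.0141 grip 20.02176806330681
```

Hatch fully open: 160.0 mm of travel and firm at the stop. Releasing and lifting.

{"fn": "arm_command", "kwargs": {"deltas": [[[0, 0.02, 0], [0, 0, 0], 0.3], [[0, 0.02, 0], [0, 0, 0], 0.5], [[0, 0.02, -0.1], [0, 0, 0], 0.5], [[0, 0.02, -0.5], [0, 0, 0], 0.5], [[0, 0.02, -0.8], [0, 0, 0], 0.5], [[0, 0.4, -0.8], [0, 0, 0], 0.5], [[0, 0.8, -0.8], [0, 0, 0], 0.5], [[-0.3, 1, -0.8], [0, 0, 0], 0.5], [[-0.3, 1, -0.8], [0, 0, 0], 0.5]]}}

```text
clock: 13.22
position: [0.4442, 0.1601, 0.3055]
tcp_rot: [[0.99, 0.139, 0.001], [0.139, -0.99, 0.0], [0.001, -0.0, -1.0]]
force: [0.2, 1.0, 0.8]
finger_gap: 0.0469
grip_force: 0.0
```

```bash
python3 -c "
from h import *
st(); c=calibration('wrist'); im=snapshot('wrist')[:,:,::-1].copy(); t=snapshot('top')[:,:,::-1].copy()
cv2.imwrite('pics/wr.png',im);cv2.imwrite('pics/tr.png',t)
print(proj('wrist',W(0,.0013,.154),c),proj('top',W(0,.0013,.154)))
np.save('wc.npy',c,allow_pickle=True)
a=cv2.resize(t[160:290,20:250],(690,390),interpolation=cv2.INTER_CUBIC)
b=cv2.resize(im,(320,200)); a=np.vstack([a,np.zeros((200,690,3),np.uint8)]); a[390:,:320]=b
cv2.imwrite('pics/t3.png',a)"
```

```text
13.22 pb mm [-47.9  13.5 305.5] F pb [0.3  0.93 0.77] gap 0.0469 grip 0.0
[[328.89505754 148.67857016]] [[171.07398792 226.40229654]]
```

View pics/t3.png

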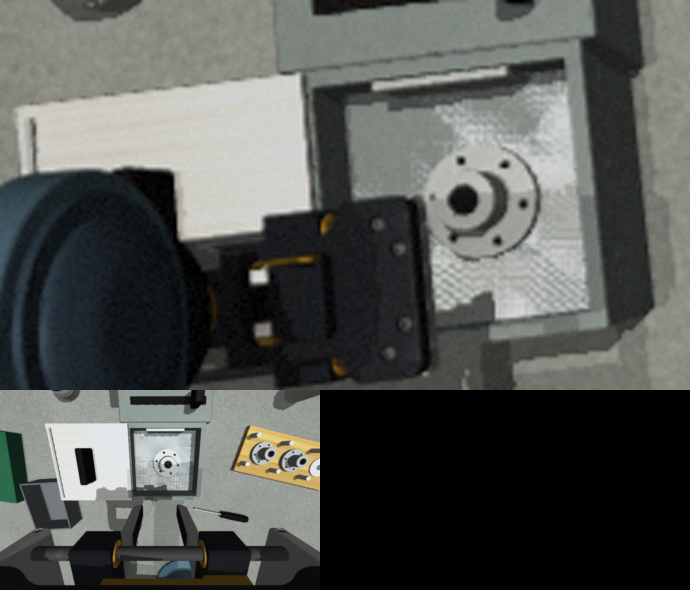

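The flange stands in the chamber: its bore is at (463,199) in the top crop, i.e. full-image pixel (174.3,226.3), and at about (336,148) in the wrist view. I'm refining with both cameras.

```bash
python3 - <<'E'
from h import *
wc=np.load('wc.npy',allow_pickle=True).item()
def cen(f,x,y,r):
    g=cv2.imread(f,0)[y-r:y+r+1,x-r:x+r+1]; n,l,s,c=cv2.connectedComponentsWithStats((g<50).astype(np.uint8))
    i=1+np.argmax(s[1:,4]); return c[i]+[x-r,y-r],s[i,4]
pw=lambda P:print((1e3*np.array([[np.cos(.142),np.sin(.142)],[-np.sin(.142),np.cos(.142)]])@(P[0,:2]-PB[:2])).round(1),P.round(4))
for f,n,x,y,r,c in (('pics/tr.png','top',174,226,7,None),('pics/wr.png','wrist',336,148,9,wc)):
    q,a=cen(f,x,y,r); print(n,q,a); pw(back(n,q,.154,c))
pw(back('top',[180.7,226.7],.124))
go(W(.0,.0,.3),.142)
E
```

```text
top [174.125    226.265625] 64
[-0.4 -4.1] [[0.4937 0.1495 0.154 ]]
wrist [335.71527778 148.93055556] 144
[-0.3 -6.4] [[0.4941 0.1472 0.154 ]]
[-0.7 -6.4] [[0.4937 0.1472 0.124 ]]
clock 13.325 pos [0.4459 0.1616 0.3061] q6 [ 0.11 -0.25  1.89  0.    1.5   1.54] F [ 0.4 -0.  -0.7] gap 0.047
delta [0.306 0.098 0.041] yaw 0.1417 turn -0.0002 R33 [ 2.e-03  6.e-04 -1.e+00]
```

{"fn": "arm_command", "kwargs": {"deltas": [[[0.15, 0.06, 0], [0, 0, 0], 0.6], [[0.3, 0.13, 0], [0, 0, 0], 0.6], [[0.3, 0.13, 0.1], [0, 0, 0], 0.6], [[0.3, 0.13, 0.4], [0, 0, 0], 0.6], [[0.3, 0.13, 0.7], [0, 0, 0], 0.6], [[0.3, 0.13, 0.8], [0, 0, 0], 0.6], [[0.3, 0.13, 0.8], [0, 0, 0], 0.6], [[0.3, 0.13, 0.8], [0, 0, 0], 0.6]]}}

```text
clock: 14.32
position: [0.4942, 0.1488, 0.187]
tcp_rot: [[0.99, 0.142, 0.003], [0.142, -0.99, 0.0], [0.003, 0.0, -1.0]]
force: [0.6, -0.1, -0.2]
finger_gap: 0.0566
grip_force: 0.0
```

```bash
python3 -c "
from h import *
st();go(W(-.0004,-.0045,.139),.142)"
```

```text
14.32 pb mm [ -0.   -4.8 187. ] F pb [ 0.61 -0.18 -0.25] gap 0.0566 grip 0.0
clock 14.325 pos [0.4942 0.1488 0.187 ] q6 [ 0.07 -0.04  1.93  0.    1.26  1.5 ] F [ 0.6 -0.1 -0.2] gap 0.0566
delta [-0.004 -0.002  0.32 ] yaw 0.1423 turn 0.0002 R33 [ 3.4e-03  3.0e-04 -1.0e+00]
```

{"fn": "arm_command", "kwargs": {"deltas": [[[0, 0, 0.15], [0, 0, 0], 0.6], [[0, 0, 0.27], [0, 0, 0], 0.6], [[0, 0, 0.32], [0, 0, 0], 0.6], [[0, 0, 0.32], [0, 0, 0], 0.6], [[0, 0, 0.32], [0, 0, 0], 0], [[0, 0, 0.32], [0, 0, 0], 0], [[0, 0, 0.32], [0, 0, 0], 0], [[0, 0, 0.32], [0, 0, 0], 0], [[0, 0, 0.32], [0, 0, 0], 0]], "grip_force": 35}}

```text
clock: 15.45
position: [0.4934, 0.1483, 0.1376]
tcp_rot: [[0.99, 0.141, 0.001], [0.141, -0.99, -0.0], [0.001, 0.0, -1.0]]
force: [-0.2, -1.1, 3.4]
finger_gap: 0.0348
grip_force: 35.0
```

```bash
python3 -c "
from h import *
st()"
```

```text
15.45 pb mm [ -0.9  -5.2 137.6] F pb [-0.35 -1.07  3.4 ] gap 0.0348 grip 35.00086426734924
```

{"fn": "arm_command", "kwargs": {"deltas": [[[0, 0, -0.05], [0, 0, 0], 0], [[0, 0, -0.15], [0, 0, 0], 0], [[0, 0, -0.35], [0, 0, 0], 0], [[0, 0, -0.6], [0, 0, 0], 0], [[0, 0, -0.8], [0, 0, 0], 0], [[0, 0, -0.8], [0, 0, 0], 0], [[0, 0, -0.8], [0, 0, 0], 0]]}}

```text
clock: 16.32
position: [0.4919, 0.1484, 0.2553]
tcp_rot: [[0.99, 0.141, -0.003], [0.141, -0.99, -0.0], [-0.003, -0.0, -1.0]]
force: [0.1, 1.1, -5.6]
finger_gap: 0.0349
grip_force: 35.0
```

```bash
python3 -c "
from h import *
st()
cv2.imwrite('pics/t4.png',np.vstack([snapshot('wrist')[100:400,150:500,::-1],snapshot('side')[50:250,200:550,::-1]]))"
```

```text
16.32 pb mm [ -2.3  -4.9 255.3] F pb [ 0.22  1.12 -5.61] gap 0.0349 grip 34.998435974121094
```

View pics/t4.png

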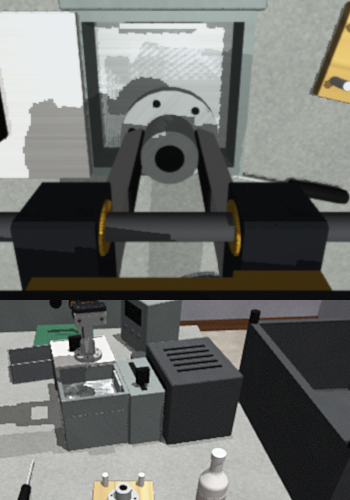

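The flange is held by its boss, with the bore at wrist pixel about (321,257), and hangs level. I'm measuring its offset from the TCP and the path to the disc.

```bash
python3 - <<'E'
from h import *
o=get_obs(); im=snapshot('wrist'); c=calibration('wrist'); R=o['tcp_rot']; p=o['position']
g=cv2.cvtColor(im,cv2.COLOR_RGB2GRAY)[237:278,300:342]; n,l,s,cc=cv2.connectedComponentsWithStats((g<45).astype(np.uint8)); print(s[1:].tolist(),cc[1:])
for i in range(1,n):
    if s[i,4]>60: P=back('wrist',cc[i]+[300,237],p[2]+.0164,c)[0]; print('bore tool offset mm',1e3*R.T@(P-p))
print(proj('wrist',p+R@[0,0,-.0164],c))
go([.5388,-.3453,.26],.142)
E
```

```text
[[5, 9, 29, 26, 606]] [[19.10231023 21.32673267]]
bore tool offset mm [  0.76373692   0.78185967 -16.40338437]
[[317.81509005 259.45627171]]
clock 16.475 pos [0.4919 0.1484 0.2549] q6 [ 0.07 -0.11  1.86  0.    1.39  1.5 ] F [ 0.3 -0.7 -5.8] gap 0.0347
delta [-0.156  3.302 -0.034] yaw 0.1419 turn -0.0001 R33 [-3.6e-03 -2.0e-04 -1.0e+00]
```

{"fn": "arm_command", "kwargs": {"deltas": [[[0, 0.3, 0], [0, 0, 0], 0], [[-0.05, 0.6, 0], [0, 0, 0], 0], [[-0.1, 1, 0], [0, 0, 0], 0], [[-0.15, 1, 0], [0, 0, 0], 0]]}}

```text
clock: 16.98
position: [0.4915, -0.0064, 0.2559]
tcp_rot: [[0.991, 0.136, -0.002], [0.136, -0.991, -0.0], [-0.002, 0.0, -1.0]]
force: [-0.0, 0.4, -5.3]
finger_gap: 0.0348
grip_force: 35.0
```

{"fn": "arm_command", "kwargs": {"deltas": [[[0, 0.3, 0], [0, 0, 0], 0], [[0, 0.6, 0], [0, 0, 0], 0], [[0, 0.9, 0], [0, 0, 0], 0], [[0, 1, 0], [0, 0, 0], 0]]}}

```text
clock: 17.48
position: [0.5129, -0.1528, 0.256]
tcp_rot: [[0.99, 0.14, -0.001], [0.14, -0.99, 0.001], [-0.001, -0.001, -1.0]]
force: [0.3, 0.8, -5.0]
finger_gap: 0.0347
grip_force: 35.0
```

{"fn": "arm_command", "kwargs": {"deltas": [[[-0.1, 0.3, 0], [0, 0, 0], 0], [[-0.2, 0.6, 0], [0, 0, 0], 0], [[-0.4, 0.9, 0], [0, 0, 0], 0], [[-0.4, 1, 0], [0, 0, 0], 0], [[-0.4, 1, 0], [0, 0, 0], 0], [[-0.4, 1, 0], [0, 0, 0], 0]]}}

```text
clock: 18.23
position: [0.4754, -0.307, 0.2566]
tcp_rot: [[0.99, 0.143, -0.0], [0.143, -0.99, 0.001], [-0.0, -0.001, -1.0]]
force: [0.4, 0.7, -7.4]
finger_gap: 0.0349
grip_force: 35.0
```

```bash
python3 - <<'E'
from h import *
c=calibration('wrist'); im=snapshot('wrist')[:,:,::-1]; cv2.imwrite('pics/w5.png',im); np.save('wc5.npy',c,allow_pickle=True)
print(proj('wrist',[.5388,-.3453,.022],c))
go([.5388,-.3453,.25],.142)
E
```

```text
[[351.95484    135.24471077]]
clock 18.275 pos [ 0.4754 -0.307   0.2567] q6 [-0.77  0.02  1.73  0.    1.39  0.65] F [-0.5 -0.2 -5.5] gap 0.0348
delta [0.382 0.313 0.044] yaw 0.144 turn 0.0013 R33 [-3.e-04  9.e-04 -1.e+00]
```

View pics/w5.png

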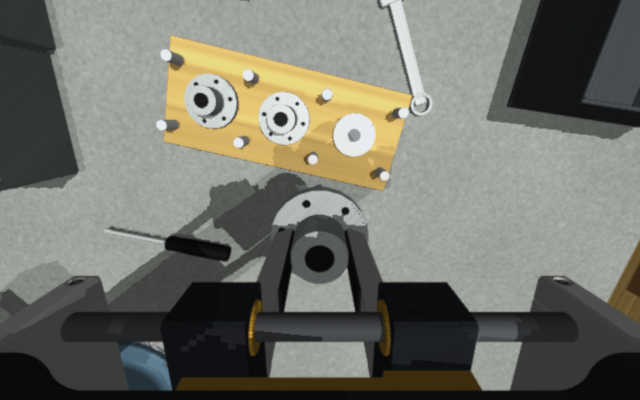

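The wrist view shows the free disc at about (354,135), within 2 px of the prediction, with the flange still held level. I'm refining with the pegs and the disc's hub.

```bash
python3 - <<'E'
from h import *
c=np.load('wc5.npy',allow_pickle=True).item(); im=cv2.imread('pics/w5.png')
g=im[105:166,322:388]; hsv=cv2.cvtColor(g,cv2.COLOR_BGR2HSV)
m=((hsv[...,1]<60)&(hsv[...,2]>110)).astype(np.uint8); m=cv2.morphologyEx(m,cv2.MORPH_OPEN,np.ones((3,3)))
cs,_=cv2.findContours(m,cv2.RETR_EXTERNAL,cv2.CHAIN_APPROX_NONE); k=max(cs,key=cv2.contourArea); e=cv2.fitEllipse(cv2.convexHull(k)); print(e)
P=back('wrist',np.array(e[0])+[322,105],.022,c)[0]; print('disc wrist',P)
d=np.array([.5388,-.3453]); b=(P[:2]+d)/2; print('mean',b)
R=get_obs()['tcp_rot']; go(np.r_[b,.25]-R@[.0008,0,0],.142)
E
```

```text
((31.828908920288086, 29.350540161132812), (42.20941925048828, 43.90857696533203), 30.485857009887695)
disc wrist [ 0.54038641 -0.34769579  0.022     ]
mean [ 0.5395932 -0.3464979]
clock 18.275 pos [ 0.4754 -0.307   0.2567] q6 [-0.77  0.02  1.73  0.    1.39  0.65] F [-0.5 -0.2 -5.5] gap 0.0348
delta [0.38  0.322 0.044] yaw 0.144 turn 0.0013 R33 [-3.e-04  9.e-04 -1.e+00]
```

{"fn": "arm_command", "kwargs": {"deltas": [[[0.2, 0.15, 0], [0, 0, 0], 0], [[0.38, 0.32, 0], [0, 0, 0], 0], [[0.38, 0.32, 0.3], [0, 0, 0], 0], [[0.38, 0.32, 0.6], [0, 0, 0], 0], [[0.38, 0.32, 0.9], [0, 0, 0], 0], [[0.38, 0.32, 1], [0, 0, 0], 0], [[0.38, 0.32, 1], [0, 0, 0], 0], [[0.38, 0.32, 1], [0, 0, 0], 0], [[0.38, 0.32, 1], [0, 0, 0], 0]]}}

```text
clock: 19.4
position: [0.5393, -0.3491, 0.1094]
tcp_rot: [[0.99, 0.142, 0.003], [0.142, -0.99, -0.003], [0.003, 0.003, -1.0]]
force: [0.9, 0.2, -5.4]
finger_gap: 0.0348
grip_force: 35.0
```

```bash
python3 -c "
from h import *
go([.5388,-.3464,.0480],.142)
a=snapshot('side'); cv2.imwrite('pics/s6.png',a[:,:,::-1])"
```

```text
clock 19.4 pos [ 0.5393 -0.3491  0.1094] q6 [-0.75  0.34  1.65  0.    1.15  0.68] F [ 0.9  0.2 -5.4] gap 0.0348
delta [-0.002 -0.02   0.41 ] yaw 0.142 turn -0.0 R33 [ 0.003  -0.0027 -1.    ]
```

{"fn": "arm_command", "kwargs": {"deltas": [[[0, 0, 0.1], [0, 0, 0], 0], [[0, 0, 0.2], [0, 0, 0], 0], [[0, 0, 0.25], [0, 0, 0], 0], [[0, 0, 0.25], [0, 0, 0], 0], [[0, 0, 0.25], [0, 0, 0], 0], [[0, 0, 0.25], [0, 0, 0], 0]]}}

```text
clock: 20.2
position: [0.5385, -0.3485, 0.0702]
tcp_rot: [[0.99, 0.141, 0.001], [0.141, -0.99, -0.001], [0.001, 0.001, -1.0]]
force: [-0.7, -1.3, -5.7]
finger_gap: 0.0348
grip_force: 35.0
```

```bash
python3 -c "
from h import *
go([.5388,-.3464,.0480],.142)"
```

```text
clock 20.2 pos [ 0.5385 -0.3485  0.0702] q6 [-0.75  0.39  1.67 -0.    1.09  0.68] F [-0.7 -1.3 -5.7] gap 0.0348
delta [ 0.004 -0.014  0.148] yaw 0.1419 turn -0.0001 R33 [ 9.e-04 -9.e-04 -1.e+00]
```

```bash
python3 - <<'E'
from h import *
o=get_obs(); p=o['position']; im=snapshot('side')[:,:,::-1].copy(); c=calibration('side'); zb=p[2]-.0256
im=im[270:400,270:430]; im=cv2.resize(im,None,fx=5,fy=4.5,interpolation=cv2.INTER_CUBIC)
t=np.linspace(0,2*np.pi,200)
for r,z,col,ctr in ((.035,zb+.012,(0,0,255),p),(.035,zb,(0,0,255),p),(.03,.022,(0,255,0),[.5388,-.3453])):
    q=proj('side',np.c_[ctr[0]+r*np.cos(t),ctr[1]+r*np.sin(t),z+0*t],c); q=((q+.5-[270,270])*[5,4.5]-.5).astype(int)
    cv2.polylines(im,[q.reshape(-1,1,2)],True,col,1)
cv2.imwrite('pics/s7.png',im)
E
```

```text
(no output)
```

View pics/s7.png

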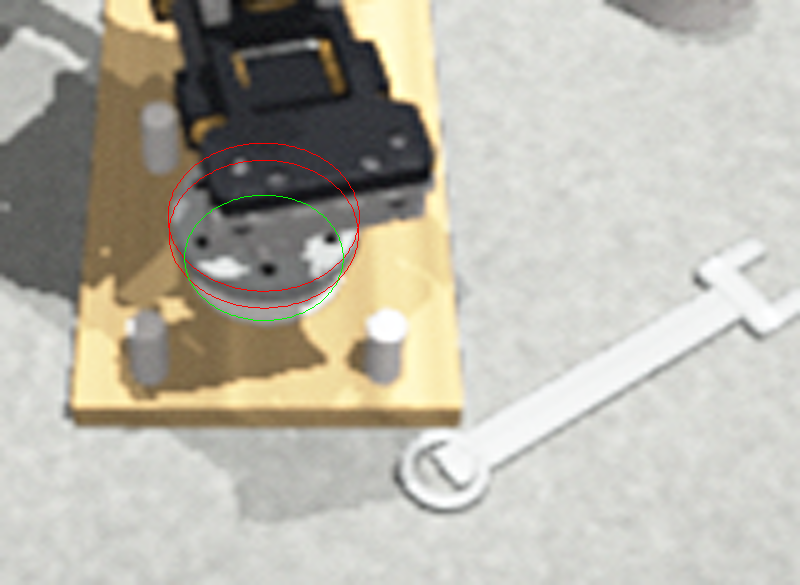

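The side view shows the flange just above the disc. The predicted rims (red) fit it, the seat (green) is concentric in x, and y needs about 2.5 mm of correction. I'm lowering gently.

{"fn": "arm_command", "kwargs": {"deltas": [[[0, -0.016, 0.03], [0, 0, 0], 0], [[0.003, -0.016, 0.06], [0, 0, 0], 0], [[0.003, -0.016, 0.09], [0, 0, 0], 0], [[0.003, -0.016, 0.12], [0, 0, 0], 0], [[0.003, -0.016, 0.13], [0, 0, 0], 0], [[0.003, -0.016, 0.135], [0, 0, 0], 0], [[0.003, -0.016, 0.135], [0, 0, 0], 0]]}}

```text
clock: 21.12
position: [0.5383, -0.3458, 0.0493]
tcp_rot: [[0.99, 0.141, 0.0], [0.141, -0.99, -0.0], [0.0, 0.0, -1.0]]
force: [0.4, -0.7, -6.1]
finger_gap: 0.0348
grip_force: 35.0
```

```bash
python3 -c "
from h import *
go([.5388,-.3462,.0476],.142)"
```

```text
clock 21.125 pos [ 0.5383 -0.3458  0.0493] q6 [-0.75  0.41  1.68 -0.    1.05  0.68] F [ 0.4 -0.7 -6.1] gap 0.0348
delta [0.003 0.003 0.011] yaw 0.1419 turn -0.0001 R33 [ 2.e-04 -2.e-04 -1.e+00]
```

{"fn": "arm_command", "kwargs": {"deltas": [[[0.003, 0.002, 0.004], [0, 0, 0], 0], [[0.003, 0.002, 0.008], [0, 0, 0], 0], [[0.003, 0.002, 0.012], [0, 0, 0], 0], [[0.003, 0.002, 0.012], [0, 0, 0], 0]]}}

```text
clock: 21.62
position: [0.5387, -0.346, 0.0476]
tcp_rot: [[0.99, 0.141, -0.0], [0.141, -0.99, -0.0], [-0.0, 0.0, -1.0]]
force: [-0.7, 0.8, -4.4]
finger_gap: 0.0345
grip_force: 35.0
```

{"fn": "arm_command", "kwargs": {"deltas": [[[0, 0, 0.003], [0, 0, 0], 0], [[0, 0, 0.006], [0, 0, 0], 0], [[0, 0, 0.006], [0, 0, 0], 0]]}}

```text
clock: 22.0
position: [0.5388, -0.346, 0.0476]
tcp_rot: [[0.99, 0.142, -0.0], [0.142, -0.99, 0.0], [-0.0, -0.0, -1.0]]
force: [-3.4, 2.9, 3.9]
finger_gap: 0.0346
grip_force: 35.0
```

It's seated: z stopped at the expected 47.6 mm and the force changed sign. Releasing and lifting.

{"fn": "arm_command", "kwargs": {"deltas": [[[0, 0, 0], [0, 0, 0], 0.42], [[0, 0, 0], [0, 0, 0], 0.55], [[0, 0, 0], [0, 0, 0], 0.55], [[0, 0, 0], [0, 0, 0], 0.55], [[0, 0, -0.1], [0, 0, 0], 0.55], [[0, 0, -0.3], [0, 0, 0], 0.55], [[0, 0, -0.6], [0, 0, 0], 0.55], [[0, 0, -1], [0, 0, 0], 0.55], [[0, 0, -1], [0, 0, 0], 0.55]]}}

```text
clock: 23.12
position: [0.5416, -0.3485, 0.2047]
tcp_rot: [[0.99, 0.142, 0.01], [0.142, -0.99, -0.009], [0.009, 0.01, -1.0]]
force: [0.0, -0.4, 0.8]
finger_gap: 0.0517
grip_force: 0.0
```

{"fn": "arm_command", "kwargs": {"deltas": [[[-0.3, 0.3, 0], [0, 0, 0], 0.55], [[-0.6, 0.6, 0], [0, 0, 0], 0.55], [[-0.9, 1, 0], [0, 0, 0], 0.55], [[-0.9, 1, 0], [0, 0, 0], 0.55], [[-0.9, 1, 0], [0, 0, 0], 0.55]]}}

```text
clock: 23.75
position: [0.4258, -0.5136, 0.1959]
tcp_rot: [[0.99, 0.14, -0.0], [0.14, -0.99, 0.001], [-0.0, -0.001, -1.0]]
force: [0.8, -0.1, -0.1]
finger_gap: 0.0516
grip_force: 0.0
```

```bash
python3 - <<'E'
from h import *
st(); t=snapshot('top')[:,:,::-1].copy(); s=snapshot('side')[:,:,::-1].copy(); ct,cs=calibration('top'),calibration('side')
th=np.linspace(0,2*np.pi,200); a=-.0802
def D(im,n,c,x,y,r,z,f,off):
    q=proj(n,np.c_[x+r*np.cos(th),y+r*np.sin(th),z+0*th],c); cv2.polylines(im,[((q+.5-off)*f-.5).astype(int).reshape(-1,1,2)],True,(0,0,255),1)
A=cv2.resize(t[150:260,295:480],None,fx=4,fy=4,interpolation=cv2.INTER_CUBIC); B=cv2.resize(s[290:370,270:370],(370*1,296),interpolation=cv2.INTER_CUBIC)
D(A,'top',ct,.5388,-.3453,.035,.034,4,[295,150]); D(B,'side',cs,.5388,-.3453,.035,.034,3.7,[270,290])
C=cv2.resize(t[110:300,10:250],(370,293)); out=np.vstack([A,np.hstack([B[:160],C[:160]])]); cv2.imwrite('pics/f.png',out[:600,:740])
E
```

```text
23.75 pb mm [-161.5 -650.9  195.9] F pb [ 0.75 -0.22 -0.08] gap 0.0516 grip 0.0
```

View pics/f.png

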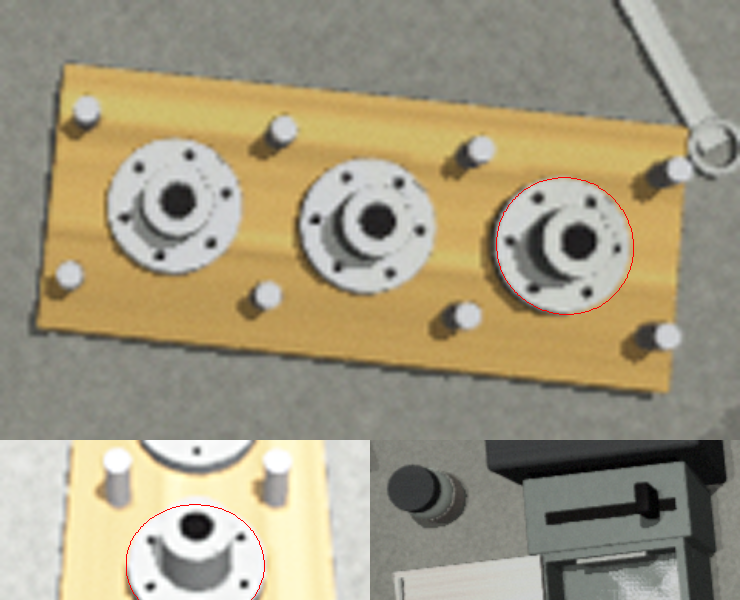

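The final views show the flange flat on the disc within about 1 mm of the predicted outline. The bystanders haven't moved and the hatch is open.

```bash
python3 -c "
from workcell import *
print(job_done())"
```

```text
the job is handed in; nothing more can be done
None
```

I held the inner door's knob at about 9 N for roughly 1.7 s, opened the hatch fully (160 mm), and set the flange on the white disc within about 1 mm of centre; the job was handed in at about 24 s, with no verdict returned.

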